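# Set out the goods train and log it in

### The job

Take every goods wagon out of the wooden display rack, lifting it over the rack's front rail, and stand each one upright and straight, in line along the rails, wholly on the short paved siding in front of the rack, centred on its two rails. Then take the hand reader and hold its nose square to the sloping bar-code label, over the middle of it and about 6 cm away, steady for two seconds; finally hang the reader by its own hook over the rim of the wooden crate, hook inside and body outside, clear of the table. Leave everything else where it is; the wagons must still be properly on the siding at the end, so put right any that get knocked off.

Things in the scene. Friction and masses are not known exactly. Their poses are not given: they have to be found in the camera images.
- siding: Short straight siding in a paved yard strip, fixed: a grey slab 520 mm long along its own y, 122 mm wide (x), 9 mm thick, with two steel rails let in flush with its top (z = 9 mm), along y at x = +-13 mm. Origin midway between the rails, under the slab. Room for four wagons in line, about 15 mm apart.
- rack: Low wooden rack, fixed, open above; 150 mm deep (x), 460 wide (y), front to -x. Origin: centre of underside. Shelf at z = 50 mm. Brass front rail: strip at x = -75 to -69, top z = 80. Back board from x = 67, top z = 90; end boards top z = 62. Places at y = -165, -55, 55, 165, with only flat lines between. Three or four wagons stand in it, pointing to the front.
- van: Goods wagon with a dark plain wooden box body and a flat grey roof. Long axis = own x, 105 mm. Origin: centre, under the wheels; z up. Wheels 40 mm wide overall; frame 34 mm wide, z 12 to 18 mm. Body 98 x 40 mm, z 18 to 46 mm; roof 43 mm wide, top at z = 52 mm. Grip across y around z = 32 mm. Mass 100 to 200 g. Either end may lead. May be absent (None).
- tanker: Goods wagon with a steel tank: a lying cylinder. Long axis = own x, 105 mm. Origin: centre, under the wheels; z up. Wheels 40 mm wide overall; frame 34 mm wide, z 12 to 18 mm. Tank 94 mm long, 38 mm across, its axis at z = 37 mm, top at z = 56 mm (small dome to 60 mm). Grip across y around z = 35 mm. Mass 100 to 200 g. Either end may lead. May be absent (None).
- open_wagon: Goods wagon with a low, lighter wooden body with iron ribs, filled level to the top, no roof. Long axis = own x, 105 mm. Origin: centre, under the wheels; z up. Wheels 40 mm wide overall; frame 34 mm wide, z 12 to 18 mm. Body 98 x 40 mm (42 over ribs), z 18 to 44 mm. Grip across y around z = 32 mm. Mass 100 to 200 g. Either end may lead. May be absent (None).
- brake_van: Goods wagon with a short dark cabin and open end balconies under a flat roof. Long axis = own x, 105 mm. Origin: centre, under the wheels; z up. Wheels 40 mm wide overall; frame 34 mm wide, z 12 to 18 mm. Cabin 58 x 40 mm, z 18 to 54 mm; roof 100 x 42 mm, top at z = 58 mm. Grip the cabin across y around z = 32 mm. Mass 100 to 200 g. Either end may lead. May be absent (None).
- reader: Grey hand reader, 160 g, standing on its nose before the label. Origin: centre of the nose's underside = window; reads along -z. Nose 52 x 52 mm, 22 high; stem 26 x 26 from z 22 to 158. Steel hook, 16 mm wide, out to +x: arm underside z = 112 mm, top 119; leg at x 49 to 55 down to z = 85. Gap for a rim between nose edge (x 26) and leg: 23 mm. Grip stem across y near z = 128.
- reader_hook (a point): Lower end of the reader's hook leg (52, 0, 86 mm in the reader's frame).
- crate: Open wooden crate, fixed, standing to the left or the right of the rack; 140 mm (x) by 130 mm (y), 150 mm high (rim), walls 8 mm thick. Origin at the centre of its underside; its -x wall faces the robot. A few track pieces lie on its floor (below z = 45 mm).
- label: Bar-code label, white, 60 x 60 mm with black bars, on a black 90 x 90 mm plate on a small fixed desk, on the other side of the rack from the crate; the plate slopes 30 degrees down towards the robot. Origin at the label's centre (62 mm above the table), z = outward normal of the label, y level across it. The plate's near (lower) edge is about 40 mm above the table.
- mug: Bystander, to be left where it is: white mug, 90 mm high, 76 mm across, beyond one of the sides of the rack. Origin at the centre of its underside.
- glue: Bystander, to be left where it is: glue bottle, 44 mm across, 120 mm high, beyond the other side of the rack. Origin at the centre of its underside.
- signal_hut: Bystander, to be left where it is: model hut with a tiled gable roof, 48 x 75 mm, 86 mm high, between robot and siding. Origin at the centre of its underside.
- screwdriver: Bystander, to be left where it is: screwdriver lying flat between robot and siding. Origin under its middle.
Not all that is in view belongs to the job. What is shaped like the open_wagon but blue or purple is not meant.

How it is judged:
By the outcome, as a careful person would: the job done as asked, in the order asked, and still so for the second after the job is handed in, with the robot touching nothing.
Of van, tanker, open_wagon, brake_van only 3 to 4 are there at a start; the rules pass over those that are not, and their reading is None.
At some moment in a run one of van, tanker, open_wagon, brake_van may be knocked a few centimetres aside while the robot is not near it.
It also fails if it takes over 210 s, if anything falls off the work surface, if the arm or the gripper's body presses on something with over 40 N, if the wrist force passes 120 N, or if a joint passes its speed limit or range.

### The arm

A 6-joint arm with a two-finger parallel gripper is mounted at the origin on the work surface. World frame = base frame: x ahead of the robot, y to its left, z up, the work surface at z = 0. Lengths are in m, angles in rad, forces in N, time in s.
With the tool pointing down it reaches from about 0.3 to 0.85 m from the base axis. Payload 5.4 kg.
Tool frame: the origin (TCP) lies where the fingers leave the gripper's body, on its centre line; the fingertips stand 73 mm ahead of it and the grasp point (between the pads) lies 54 mm ahead of it; z points along the fingers, y is the line along which they close (so a half turn about z gives the same grasp; the last joint's range is limited). The gripper opens to 85 mm and grips with 20 to 120 N. Pads are 22 mm wide; open, the fingers measure 114 mm over their backs; the gripper's body (76 mm by 85 mm) begins 54 mm behind the grasp point. The pads swing forward as they close: fully open they stand 13 mm farther back than shut.
Start: joints at [1.084, 0.158, 1.597, -0, 1.386, -0.21], TCP at [0.157, 0.553, 0.304] pointing down, gripper open.
Joint ranges: [-2.91, 2.91], [-0.94, 2.29], [0.18, 2.7], [-1.29, 4.43], [0.17, 2.64], [-3, 3]. Speed limits (rad/s): [2.57, 2.57, 3.14, 3.14, 3.14, 3.14].

### API

Orientations are given as a unit quaternion [w, x, y, z].
In Python, from rig import r gives the robot as it stands.
- The arm moves only by the shell command python3 -m creep 'ROWS' [OPENING] [FORCE]. ROWS is JSON, a list of rows, each a list of 2 entries, a list of its own where there are three numbers: the shift along the tool's x, y, z in units of 0.4 m (1.0 is 0.4 m), then the turn about the tool's z in units of 180 degrees (1.0 is 180 degrees). In form: [[[tx, ty, tz], turn], ...]. A call has 1 to 8 rows; each row is the pose to reach, as a shift and turn from the pose commanded when the call began, along the tool's axes at that moment, turning the shorter way round; what a row does not reach only later rows make up. A row lasts 1/10 s, in which the tool goes at most 50 mm and 8.59 degrees, less where a joint would pass 70% of its speed; a pose out of reach is approached as far as the arm can. A call with a number of a shift or a turn outside -1 to 1 is refused whole. A call with a gripper value outside its range is refused whole. OPENING is the opening, from -1 (shut) to 1 (fully open), so that 0 is half open, set as the call begins (- or left out, the last holds). The fingers move at their own pace and stop on an object; FORCE is the grip in N (left out, the last holds). Time passes only in rows, so rows that repeat a pose let the fingers close. It gives the time, the measured TCP pose, the force, the opening and the grip force at its end, in the units of the state.
- r.get_state(): the state, without advancing time (a new reading comes with each control period).
- r.snapshot(name): name is "side" or "top" or "wrist"; returns (picture, depth): 480x640x3 uint8, blue, green, red; 480x640 float32, m along the optical axis (not along the pixel's ray), 0 where there is no reading.
- r.camera_params(name): a dict with "fx", "fy", "cx", "cy" (pixels), "camera_from_world" (4x4, takes a point from world to camera coordinates); the wrist camera has in their place "tool_from_camera" (4x4, takes a point from camera to tool coordinates, whose origin is the TCP and whose axes are the flange's). Camera axes: x right, y down, z forward; pixel columns grow to the right and rows downward; lengths in m; the calibration is good to about 2 mm. The wrist camera is an equidistant fisheye: a pixel r from the principal point sees the ray r / f radians off the axis. A picture is of the moment at which its call begins: read the wrist's pose just before it. camera_params takes no time and is no camera call.
- r.sign_off(): hands the job in; it is judged then, once.
The state is a dict: "clock": time; "joints": joint angles; "qvel": joint speeds; "tau": joint torques, N m; "tcp_pos": TCP position; "orientation": TCP orientation; "ft_force": force on the tool from outside, world axes, zero at the start; "ft_torque": the same for the moment, N m; "gripper_width": finger opening in m; "grip_force": force on a finger pad.
Only numpy, scipy, OpenCV 4.12 (cv2) and the standard library are available. Lean on these libraries where they do the work, as an engineer would, in place of code of your own. Each camera call takes 0.05 s, during which the arm holds its last target. There are 200 camera calls.

## Working session

There is one attempt and no reset: what is moved stays moved. The work goes in short steps, Python scripts to look and compute and a shell command to move; the robot and the scene stay as the last step left them, time stands still between calls to the robot, and variables do not carry over. Pictures are saved under pics/ and viewed, at most 16 in all, crops included, and the job is handed in when it is done.

```bash
ls; mkdir -p pics; python3 - <<'E'
from rig import r
import cv2,numpy as np
s=r.get_state(); print(s['clock'],s['tcp_pos'],s['orientation'],s['gripper_width'])
for n in ("side","top"):
    p,d=r.snapshot(n); cv2.imwrite(f'pics/{n}0.png',p); np.save(f'pics/{n}0.npy',d)
    c=r.camera_params(n); print(n,c)
print(r.camera_params("wrist"))
E
```

```text
pics
0.0 [0.15694197 0.55268358 0.30290735] [-3.17255083e-04  1.37959746e-01  9.90437385e-01 -8.91479800e-04] 0.08500508558507787
side {'fx': 444.8155146680395, 'fy': 444.8155146680395, 'cx': 322.2542755920855, 'cy': 236.81115525217925, 'camera_from_world': array([[ 0.92558235, -0.37793016, -0.02158971, -0.45702764],
       [-0.25167713, -0.57177085, -0.7808564 ,  0.20222644],
       [ 0.28276482,  0.72818054, -0.62433738,  1.06465078],
       [ 0.        ,  0.        ,  0.        ,  1.        ]])}
top {'fx': 615.7765295064579, 'fy': 615.7765295064579, 'cx': 320.3769708090086, 'cy': 249.47413878370847, 'camera_from_world': array([[-0.0098117 , -0.9998996 , -0.01022337,  0.01859035],
       [-0.98490751,  0.01143038, -0.17270363,  0.48369463],
       [ 0.17280315,  0.00837456, -0.98492078,  1.35750901],
       [ 0.        ,  0.        ,  0.        ,  1.        ]])}
{'fx': 371.64829954431775, 'fy': 371.64829954431775, 'cx': 320.12367545670753, 'cy': 239.0395967218639, 'tool_from_camera': array([[-5.01892499e-04, -9.55958875e-01, -2.93500217e-01,
         7.54644269e-02],
       [ 9.99998441e-01, -9.76690132e-04,  1.47115354e-03,
        -1.39606341e-04],
       [-1.69302105e-03, -2.93499021e-01,  9.55957875e-01,
        -6.98962331e-02],
       [ 0.00000000e+00,  0.00000000e+00,  0.00000000e+00,
         1.00000000e+00]])}
```

View pics/top0.png

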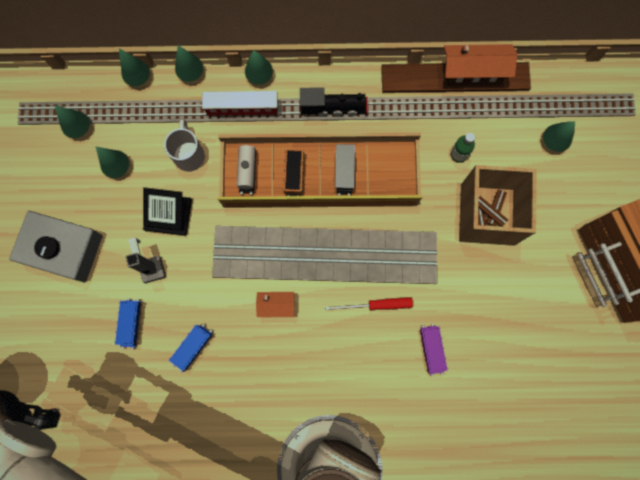

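View pics/side0.png

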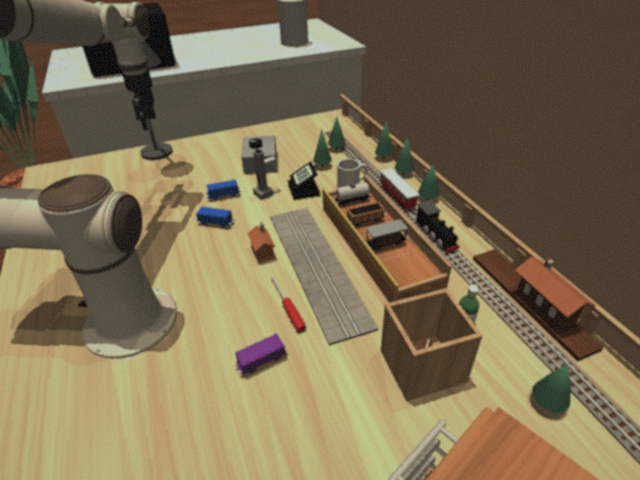

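The top view shows three wagons in the rack: tanker (246,168), open wagon (293,172) and a grey-roofed one (345,168). Also visible are the siding (213–437, 227–283), label (165,210), reader (145,260), crate (497,205), mug (184,148) and glue (463,147). Blue and purple wagons are distractors. The side view confirms this layout.

```bash
cat > h.py <<'E'
import numpy as np,cv2
from rig import r
def snap(n,name=None):
    p,d=r.snapshot(n)
    if name: cv2.imwrite(f'pics/{name}.png',p)
    return p,d
def cloud(n,d):
    c=r.camera_params(n); v,u=np.mgrid[:480,:640]
    P=np.stack([(u-c['cx'])/c['fx']*d,(v-c['cy'])/c['fy']*d,d],-1)
    T=np.linalg.inv(c['camera_from_world']); W=P@T[:3,:3].T+T[:3,3]; W[d<=0]=np.nan
    return W
def ray(n,uv,z):
    c=r.camera_params(n); T=np.linalg.inv(c['camera_from_world']); uv=np.atleast_2d(uv).astype(float)
    D=np.c_[(uv[:,0]-c['cx'])/c['fx'],(uv[:,1]-c['cy'])/c['fy'],np.ones(len(uv))]@T[:3,:3].T
    o=T[:3,3]; return o+D*((z-o[2])/D[:,2])[:,None]
def rect(P):
    (c,s,a)=cv2.minAreaRect(P[:,:2].astype(np.float32)*1000); 
    return np.round(c,1),np.round(s,1),round(a,1)
def go(x,y,z,ax=None):
    """shift units (0.4 m) and turn (180 deg) so that the grasp point gets to x,y,z with tool-y axis at angle ax (deg, mod 180)"""
    from scipy.spatial.transform import Rotation as R
    s=r.get_state(); q=s['orientation']; M=R.from_quat([q[1],q[2],q[3],q[0]]).as_matrix()
    sh=M.T@(np.array([x,y,z])-(s['tcp_pos']+M[:,2]*.054))/.4
    cur=np.degrees(np.arctan2(M[1,1],M[0,1])); t=0
    if ax is not None: t=-((ax-cur+90)%180-90)/180
    print('shift',np.round(sh,4),'turn',round(t,4),'tool-y at',round(cur,1),'j6',round(s['joints'][5],2),'t',s['clock'])
E
python3 - <<'E'
from h import *
d=np.load('pics/top0.npy');p=cv2.imread('pics/top0.png');W=cloud('top',d)
def sel(u0,v0,u1,v1,z0,z1,n):
    w=W[v0:v1,u0:u1].reshape(-1,3); m=(w[:,2]>z0)&(w[:,2]<z1); k=w[m]
    if len(k)>4: print(n,len(k),'med',np.round(np.nanmedian(k,0),4),*rect(k))
for n,b in dict(tank=(233,138,260,205),openw=(280,140,309,205),van=(331,138,360,205)).items():
    sel(*b,.085,.125,n); sel(*b,.1,.125,n+' hi')
sel(222,150,418,196,.045,.055,'shelf'); sel(215,133,423,212,.07,.095,'rackwalls'); sel(215,193,423,212,.074,.09,'frontrail')
sel(455,160,540,250,.14,.16,'craterim')
sel(120,230,165,285,.015,.03,'nose'); sel(120,230,165,285,.105,.125,'hook'); sel(120,230,165,285,.145,.17,'stemtop')
hsv=cv2.cvtColor(p,cv2.COLOR_BGR2HSV)
# siding
m=np.zeros((480,640),np.uint8); m[220:292,205:445]=(hsv[220:292,205:445,1]<70)*255
m=cv2.morphologyEx(m,cv2.MORPH_CLOSE,np.ones((5,5)))
m=cv2.morphologyEx(m,cv2.MORPH_OPEN,np.ones((5,5)))
c=max(cv2.findContours(m,0,2)[0],key=cv2.contourArea); print('siding',*rect(ray('top',c[:,0],.009)))
# rails: bright
g=cv2.cvtColor(p,cv2.COLOR_BGR2GRAY).astype(float)
for u in (225,270,330,390,430):
    col=g[236:275,u-3:u+4].mean(1); a=col[:19].argmax()+236; b=col[19:].argmax()+255
    print('rails',u,a,b,np.round(ray('top',[[u,a],[u,b]],.009)[:,:2],4).tolist())
# label
w=W[190:233,143:190].reshape(-1,3); hv=hsv[190:233,143:190].reshape(-1,3)
k=(hv[:,2]>150)&(hv[:,1]<60)&(w[:,2]>.035); L=w[k]; print('label white',k.sum(),L.mean(0),rect(L))
k2=(w[:,2]>.038)&(w[:,2]<.1); Q=w[k2]; A=np.c_[Q[:,:2],np.ones(len(Q))]; s=np.linalg.lstsq(A,Q[:,2],rcond=None)[0]; nn=np.r_[-s[:2],1]; print('plate',k2.sum(),Q.mean(0),'n',nn/np.linalg.norm(nn))
cv2.imwrite('pics/c1.png',cv2.resize(p[180:300,110:250],None,fx=5,fy=5,interpolation=2))
E
```

```text
tank 700 med [0.6634 0.1774 0.1011] [665.5 179.5] [ 40.6 143.7] 85.7
tank hi 415 med [0.6644 0.1784 0.104 ] [666.6 179. ] [30.  94.9] 88.5
openw 790 med [0.6561 0.0724 0.0934] [651.4  72.3] [ 43.2 111.5] 88.0
openw hi 6 med [0.6748 0.0699 0.1006] [664.1  68.1] [65.1 28.4] 17.0
van 828 med [ 0.66   -0.0431  0.1067] [660.9 -43.2] [ 41.9 101.9] 87.6
van hi 818 med [ 0.6603 -0.0432  0.1068] [661.1 -43.2] [ 41.9 101.5] 87.6
shelf 5647 med [ 0.6621 -0.0066  0.0492] [663.7  12.8] [448.2 110.6] 89.2
rackwalls 2758 med [0.6861 0.0614 0.0855] [669.2  13.4] [460.6 154.4] 90.0
frontrail 616 med [0.5969 0.0151 0.0784] [600.   13.1] [459.2  16. ] 90.0
craterim 1137 med [ 0.5724 -0.3811  0.1484] [ 571.1 -380.3] [132.8 143. ] 85.1
nose 316 med [0.4393 0.3931 0.0205] [478.2 402.9] [123.1  55.5] 0.8
hook 180 med [0.4778 0.4118 0.1174] [467.9 408.3] [69.  23.7] 14.9
stemtop 174 med [0.4462 0.4029 0.1579] [447.9 405.2] [27.6 26.4] 18.7
siding [478.8   4.5] [517.9 121.5] 87.7
rails 225 246 257 [[0.5005, 0.2362], [0.4745, 0.2358]]
rails 270 247 258 [[0.4969, 0.1311], [0.4709, 0.131]]
rails 330 249 260 [[0.4905, -0.0087], [0.4646, -0.0084]]
rails 390 251 262 [[0.4842, -0.1481], [0.4584, -0.1473]]
rails 430 252 263 [[0.4808, -0.2408], [0.455, -0.2397]]
label white 282 [0.57822834 0.37372865 0.06108066] (array([578.3, 373.4]), array([61.5, 51.2]), 82.1)
plate 1439 [0.57997259 0.37127831 0.06202139] n [-0.48163784  0.06170027  0.87419567]
```

View pics/c1.png

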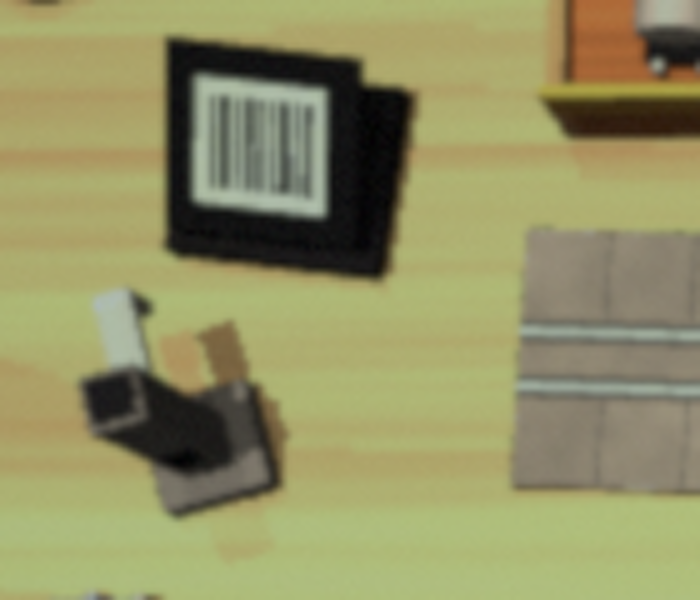

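The crop shows the reader with its hook pointing to +x (about 15° off), and the label just beyond it. Heights identify the third wagon as the brake van (roof at z≈0.107).

```bash
python3 -c "
from h import *
go(.662,.179,.16,88); go(.662,.179,.249,88)"
```

```text
shift [-1.47   -0.553   0.2228] turn -0.077 tool-y at 74.1 j6 -0.21 t 0.1
shift [-1.4699e+00 -5.5340e-01  3.0000e-04] turn -0.077 tool-y at 74.1 j6 -0.21 t 0.1
```

```bash
python3 -m creep '[[[-0.8,-0.3,0],-0.077],[[-0.8,-0.3,0],-0.077],[[-0.8,-0.3,0],-0.077],[[-0.8,-0.3,0],-0.077],[[-0.8,-0.3,0],-0.077],[[-0.8,-0.3,0],-0.077],[[-0.8,-0.3,0],-0.077],[[-0.8,-0.3,0],-0.077]]' 1 30; python3 -c "
from h import *
go(.662,.179,.16,88)"
```

```text
clock: 0.9
tcp_pos: [0.4358, 0.3467, 0.3034]
orientation: [0.0, 0.021, 1.0, -0.001]
ft_force: [-0.7, 1.0, -0.4]
gripper_width: 0.0851
grip_force: 0.0
shift [-0.5819 -0.3951  0.2246] turn -0.002 tool-y at 87.6 j6 -1.07 t 0.9
```

```bash
python3 -m creep '[[[-0.582,-0.395,0.1],0],[[-0.582,-0.395,0.1],0],[[-0.582,-0.395,0.1],0],[[-0.582,-0.395,0.1],0],[[-0.582,-0.395,0.1],0],[[-0.582,-0.395,0.1],0],[[-0.582,-0.395,0.22],0],[[-0.582,-0.395,0.22],0]]' 1 30; python3 - <<'E'
from h import *
go(.662,.179,.085,88)
p,d=snap('wrist','w1'); s=r.get_state(); print(s['tcp_pos'])
E
```

```text
clock: 1.7
tcp_pos: [0.6557, 0.1836, 0.2078]
orientation: [-0.007, 0.018, 1.0, -0.001]
ft_force: [-0.6, 0.3, -1.9]
gripper_width: 0.0853
grip_force: 0.0
shift [-0.0204 -0.0105  0.1718] turn -0.0003 tool-y at 87.9 j6 -1.44 t 1.7
[0.65652923 0.18444094 0.21123144]
```

View pics/w1.png

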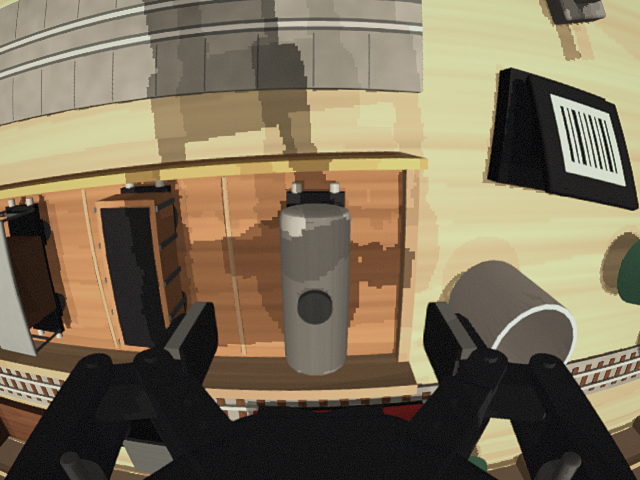

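Tanker is centred between the fingers (around (315,290)); the mug on the right is clear of them.

```bash
python3 -m creep '[[[0,0,0.1],0],[[0,0,0.19],0],[[0,0,0.19],0],[[0,0,0.19],0],[[0,0,0.19],0]]' 1 30;  python3 -c "
from h import *
go(.664,.179,.085,88)"
```

```text
clock: 2.25
tcp_pos: [0.661, 0.1849, 0.1439]
orientation: [0.003, 0.017, 1.0, 0.0]
ft_force: [0.2, 0.6, 0.8]
gripper_width: 0.0857
grip_force: 0.0
shift [-0.0072 -0.0146  0.0122] turn 0.0002 tool-y at 88.0 j6 -1.44 t 2.25
```

```bash
python3 -m creep '[[[-0.005,-0.014,0.005],0],[[-0.005,-0.014,0.005],0],[[-0.005,-0.014,0.005],0]]' 1 40; python3 -m creep '[[[0,0,0],0],[[0,0,0],0],[[0,0,0],0],[[0,0,0],0],[[0,0,0],0],[[0,0,0],0],[[0,0,0],0]]' -1 40;  python3 -m creep '[[[0,0,-0.1],0],[[0,0,-0.2],0],[[0,0,-0.2],0],[[0,0,-0.2],0]]'; python3 -c "
from h import *
y=.155; go(.4778+.0412*y,y,.16,-2.4)"
```

```text
clock: 2.55
tcp_pos: [0.6616, 0.1783, 0.1388]
orientation: [0.001, 0.018, 1.0, 0.0]
ft_force: [-0.3, 0.1, 0.0]
gripper_width: 0.0855
grip_force: 0.0
clock: 3.25
tcp_pos: [0.6612, 0.1786, 0.1381]
orientation: [0.0, 0.017, 1.0, 0.0]
ft_force: [-0.1, -0.2, 1.5]
gripper_width: 0.0368
grip_force: 40.6
clock: 3.65
tcp_pos: [0.6614, 0.1785, 0.2185]
orientation: [0.001, 0.017, 1.0, 0.0]
ft_force: [0.2, -0.1, -1.8]
gripper_width: 0.037
grip_force: 40.8
shift [ 0.4408 -0.0742  0.0107] turn -0.4978 tool-y at 88.0 j6 -1.45 t 3.65
```

```bash
python3 -m creep '[[[0.441,-0.074,0],0.35],[[0.441,-0.074,0],0.35],[[0.441,-0.074,0],0.35],[[0.441,-0.074,0],0.35],[[0.441,-0.074,0],0.35],[[0.441,-0.074,0],0.35],[[0.441,-0.074,0],0.35],[[0.441,-0.074,0],0.35]]'; python3 -m creep '[[[0,0,0],0.152],[[0,0,0],0.152],[[0,0,0],0.152],[[0,0,0],0.152],[[0,0,0],0.152],[[0,0,0],0.152]]'; python3 -c "
from h import *
y=.155; go(.4778+.0412*y,y,.045,-2.4)"
```

```text
clock: 4.45
tcp_pos: [0.4821, 0.1549, 0.2153]
orientation: [-0.002, 0.539, 0.842, -0.002]
ft_force: [0.0, -0.6, -1.3]
gripper_width: 0.0365
grip_force: 40.9
clock: 5.05
tcp_pos: [0.4833, 0.155, 0.217]
orientation: [-0.001, 0.721, 0.693, -0.001]
ft_force: [0.3, -0.4, -1.8]
gripper_width: 0.0367
grip_force: 40.9
shift [1.000e-04 3.100e-03 2.949e-01] turn 0.001 tool-y at -2.2 j6 0.11 t 5.05
```

```bash
python3 -m creep '[[[0,0.003,0.1],0],[[0,0.003,0.2],0],[[0,0.003,0.27],0],[[0,0.003,0.298],0],[[0,0.003,0.298],0],[[0,0.003,0.298],0]]'; python3 -m creep '[[[0,0,0],0],[[0,0,0],0],[[0,0,0],0],[[0,0,0],0]]' 0.1;  python3 -m creep '[[[0,0,-0.08],0],[[0,0,-0.2],0],[[0,0,-0.3],0],[[0,0,-0.3],0]]' 1; python3 - <<'E'
from h import *
go(.658,.072,.16,88)
E
```

```text
clock: 5.65
tcp_pos: [0.4856, 0.1551, 0.0993]
orientation: [0.0, 0.721, 0.693, 0.0]
ft_force: [0.5, 0.4, -1.3]
gripper_width: 0.037
grip_force: 41.8
clock: 6.05
tcp_pos: [0.4853, 0.1551, 0.0991]
orientation: [0.0, 0.721, 0.692, 0.0]
ft_force: [-0.8, 0.7, -0.9]
gripper_width: 0.0471
grip_force: 0.0
clock: 6.45
tcp_pos: [0.4887, 0.1554, 0.2256]
orientation: [0.004, 0.721, 0.692, 0.005]
ft_force: [0.8, 0.5, 0.4]
gripper_width: 0.0855
grip_force: 0.0
shift [-0.1912  0.4293  0.0343] turn 0.4981 tool-y at -2.3 j6 0.11 t 6.45
```

```bash
python3 -m creep '[[[-0.191,0.429,-0.03],-0.35],[[-0.191,0.429,-0.03],-0.35],[[-0.191,0.429,0],-0.35],[[-0.191,0.429,0],-0.35],[[-0.191,0.429,0],-0.35],[[-0.191,0.429,0],-0.35],[[-0.191,0.429,0],-0.35],[[-0.191,0.429,0],-0.35]]'; python3 -m creep '[[[0,0,0],-0.152],[[0,0,0],-0.152],[[0,0,0],-0.152],[[0,0,0],-0.152],[[0,0,0],-0.152],[[0,0,0],-0.152]]'; python3 - <<'E'
from h import *
p,d=snap('wrist','w2'); go(.656,.072,.082,88)
# measure open wagon and brake van in wrist depth? use top picture for tank check
p,d=snap('side','s2')
E
```

```text
clock: 7.25
tcp_pos: [0.6531, 0.0716, 0.2176]
orientation: [-0.001, 0.251, 0.968, -0.0]
ft_force: [-0.2, -0.2, 0.0]
gripper_width: 0.0852
grip_force: 0.0
clock: 7.85
tcp_pos: [0.6532, 0.0717, 0.2184]
orientation: [-0.0, 0.019, 1.0, 0.0]
ft_force: [-0.2, -0.1, -0.4]
gripper_width: 0.085
grip_force: 0.0
shift [-0.0069  0.0012  0.2063] turn -0.0006 tool-y at 87.9 j6 -1.61 t 7.9
```

View pics/w2.png

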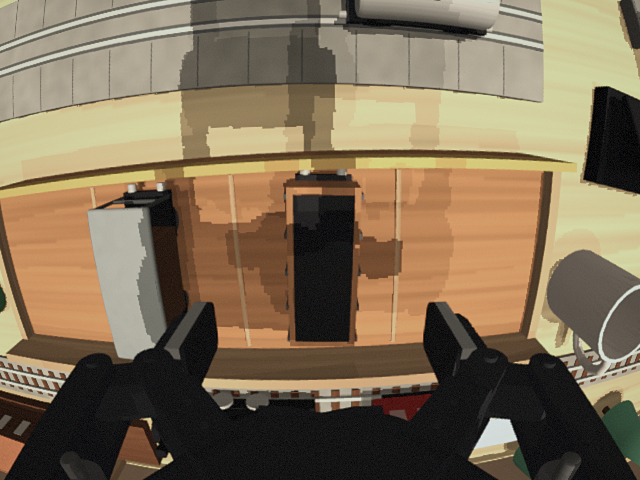

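Open wagon is centred between the fingers (320,265), and the tanker stands on the siding at top.

```bash
python3 -m creep '[[[-0.007,0.001,0.1],0],[[-0.007,0.001,0.17],0],[[-0.007,0.001,0.206],0],[[-0.007,0.001,0.206],0],[[-0.007,0.001,0.206],0]]' 1 40; python3 -m creep '[[[0,0,0],0],[[0,0,0],0],[[0,0,0],0],[[0,0,0],0],[[0,0,0],0],[[0,0,0],0]]' -1 40;  python3 -m creep '[[[0,0,-0.1],0],[[0,0,-0.2],0],[[0,0,-0.2],0],[[0,0,-0.2],0]]'; python3 -c "
from h import *
y=.005; go(.4778+.0412*y,y,.16,-2.4)"
```

```text
clock: 8.45
tcp_pos: [0.6568, 0.0719, 0.1375]
orientation: [0.001, 0.018, 1.0, -0.0]
ft_force: [-0.3, 0.1, 0.9]
gripper_width: 0.0853
grip_force: 0.0
clock: 9.05
tcp_pos: [0.6568, 0.0719, 0.1376]
orientation: [0.001, 0.017, 1.0, -0.0]
ft_force: [0.8, -0.2, 5.9]
gripper_width: 0.0395
grip_force: 42.3
clock: 9.45
tcp_pos: [0.6564, 0.0719, 0.217]
orientation: [0.001, 0.017, 1.0, -0.0]
ft_force: [0.1, -0.2, -2.0]
gripper_width: 0.0389
grip_force: 42.0
shift [ 0.4401 -0.1827  0.0068] turn -0.4978 tool-y at 88.0 j6 -1.61 t 9.45
```

```bash
python3 -m creep '[[[0.44,-0.183,0],0.35],[[0.44,-0.183,0],0.35],[[0.44,-0.183,0],0.35],[[0.44,-0.183,0],0.35],[[0.44,-0.183,0],0.35],[[0.44,-0.183,0],0.35],[[0.44,-0.183,0],0.35],[[0.44,-0.183,0],0.35]]'; python3 -m creep '[[[0,0,0],0.152],[[0,0,0],0.152],[[0,0,0],0.152],[[0,0,0],0.152],[[0,0,0],0.152],[[0,0,0],0.152]]'; python3 -c "
from h import *
y=.005; go(.4778+.0412*y,y,.043,-2.4)"
```

```text
clock: 10.25
tcp_pos: [0.4761, 0.0052, 0.214]
orientation: [-0.002, 0.539, 0.842, -0.001]
ft_force: [0.1, -0.6, -1.2]
gripper_width: 0.0397
grip_force: 42.0
clock: 10.85
tcp_pos: [0.4772, 0.005, 0.2155]
orientation: [-0.001, 0.721, 0.693, -0.0]
ft_force: [0.1, -0.8, -1.1]
gripper_width: 0.0396
grip_force: 42.0
shift [-2.000e-04  2.700e-03  2.962e-01] turn 0.001 tool-y at -2.2 j6 -0.2 t 10.85
```

```bash
python3 -m creep '[[[0,0.002,0.1],0],[[0,0.002,0.2],0],[[0,0.002,0.27],0],[[0,0.002,0.298],0],[[0,0.002,0.298],0],[[0,0.002,0.298],0]]'; python3 -m creep '[[[0,0,0],0],[[0,0,0],0],[[0,0,0],0],[[0,0,0],0]]' 0.1;  python3 -m creep '[[[0,0,-0.08],0],[[0,0,-0.2],0],[[0,0,-0.3],0],[[0,0,-0.3],0]]' 1; python3 - <<'E'
from h import *
go(.66,-.043,.16,87.6)
E
```

```text
clock: 11.45
tcp_pos: [0.479, 0.0048, 0.0977]
orientation: [0.0, 0.721, 0.693, 0.0]
ft_force: [-0.2, -0.6, -0.9]
gripper_width: 0.0395
grip_force: 43.9
clock: 11.85
tcp_pos: [0.4786, 0.0049, 0.0973]
orientation: [0.0, 0.721, 0.692, 0.0]
ft_force: [0.2, 0.1, 0.4]
gripper_width: 0.0473
grip_force: 0.0
clock: 12.25
tcp_pos: [0.482, 0.0041, 0.2236]
orientation: [0.005, 0.721, 0.692, 0.003]
ft_force: [0.8, -0.4, 0.3]
gripper_width: 0.0852
grip_force: 0.0
shift [-0.099   0.4474  0.03  ] turn -0.4997 tool-y at -2.3 j6 -0.2 t 12.25
```

```bash
python3 -m creep '[[[-0.1,0.447,-0.03],-0.35],[[-0.1,0.447,-0.03],-0.35],[[-0.1,0.447,0],-0.35],[[-0.1,0.447,0],-0.35],[[-0.1,0.447,0],-0.35],[[-0.1,0.447,0],-0.35],[[-0.1,0.447,0],-0.35],[[-0.1,0.447,0],-0.35]]'; python3 -m creep '[[[0,0,0],-0.15],[[0,0,0],-0.15],[[0,0,0],-0.15],[[0,0,0],-0.15],[[0,0,0],-0.15],[[0,0,0],-0.15]]'; python3 - <<'E'
from h import *
go(.66,-.043,.082,87.6)
p,d=snap('wrist','w3')
p,d=snap('top','t3'); W=cloud('top',d)
w=W[138:205,320:375].reshape(-1,3);k=w[(w[:,2]>.1)&(w[:,2]<.115)]
if len(k): print(len(k),np.median(k,0),rect(k))
E
```

```text
clock: 13.05
tcp_pos: [0.6552, -0.0424, 0.2159]
orientation: [-0.001, 0.251, 0.968, -0.0]
ft_force: [0.7, 0.5, -0.6]
gripper_width: 0.0858
grip_force: 0.0
clock: 13.65
tcp_pos: [0.6554, -0.0424, 0.2167]
orientation: [-0.0, 0.022, 1.0, 0.0]
ft_force: [0.3, -0.3, 0.5]
gripper_width: 0.0852
grip_force: 0.0
shift [-0.0118 -0.0009  0.2018] turn -0.0005 tool-y at 87.5 j6 -1.78 t 13.65
```

View pics/w3.png

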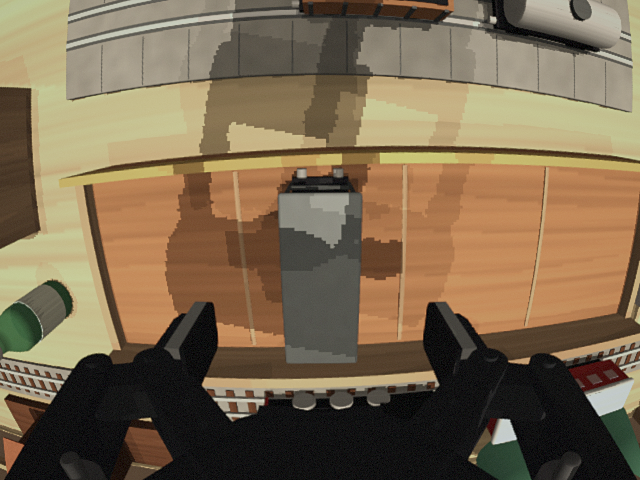

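Grey-roofed brake van is centred (320,280); the other two wagons are on the siding above.

```bash
python3 -m creep '[[[-0.011,-0.001,0.1],0],[[-0.011,-0.001,0.17],0],[[-0.011,-0.001,0.203],0],[[-0.011,-0.001,0.203],0],[[-0.011,-0.001,0.203],0]]' 1 40; python3 -m creep '[[[0,0,0],0],[[0,0,0],0],[[0,0,0],0],[[0,0,0],0],[[0,0,0],0],[[0,0,0],0]]' -1 40;  python3 -m creep '[[[0,0,-0.1],0],[[0,0,-0.2],0],[[0,0,-0.2],0],[[0,0,-0.2],0]]'; python3 -c "
from h import *
y=-.145; go(.4778+.0412*y,y,.16,-2.4)"
```

```text
clock: 14.25
tcp_pos: [0.6605, -0.0432, 0.1372]
orientation: [0.001, 0.021, 1.0, -0.0]
ft_force: [1.3, 0.2, 0.0]
gripper_width: 0.0853
grip_force: 0.0
clock: 14.85
tcp_pos: [0.6605, -0.0431, 0.1371]
orientation: [0.001, 0.021, 1.0, -0.0]
ft_force: [-1.0, -0.6, 5.4]
gripper_width: 0.0399
grip_force: 41.7
clock: 15.25
tcp_pos: [0.66, -0.043, 0.2163]
orientation: [0.001, 0.021, 1.0, -0.0]
ft_force: [-0.9, -0.6, -3.1]
gripper_width: 0.0394
grip_force: 41.3
shift [ 0.4597 -0.274   0.0054] turn -0.4998 tool-y at 87.6 j6 -1.78 t 15.25
```

```bash
python3 -m creep '[[[0.46,-0.274,0],0.35],[[0.46,-0.274,0],0.35],[[0.46,-0.274,0],0.35],[[0.46,-0.274,0],0.35],[[0.46,-0.274,0],0.35],[[0.46,-0.274,0],0.35],[[0.46,-0.274,0],0.35],[[0.46,-0.274,0],0.35]]'; python3 -m creep '[[[0,0,0],0.15],[[0,0,0],0.15],[[0,0,0],0.15],[[0,0,0],0.15],[[0,0,0],0.15],[[0,0,0],0.15]]'; python3 -c "
from h import *
y=-.145; go(.4778+.0412*y,y,.0425,-2.4)"
```

```text
clock: 16.05
tcp_pos: [0.4699, -0.1443, 0.2133]
orientation: [-0.003, 0.542, 0.84, -0.0]
ft_force: [0.1, 0.4, -1.9]
gripper_width: 0.04
grip_force: 41.4
clock: 16.65
tcp_pos: [0.471, -0.1447, 0.215]
orientation: [-0.001, 0.721, 0.693, -0.0]
ft_force: [-0.6, 0.7, -1.7]
gripper_width: 0.0396
grip_force: 41.4
shift [-0.0011  0.0027  0.2962] turn 0.001 tool-y at -2.2 j6 -0.51 t 16.65
```

```bash
python3 -m creep '[[[0,0.002,0.1],0],[[0,0.002,0.2],0],[[0,0.002,0.27],0],[[0,0.002,0.298],0],[[0,0.002,0.298],0],[[0,0.002,0.298],0]]'; python3 -m creep '[[[0,0,0],0],[[0,0,0],0],[[0,0,0],0],[[0,0,0],0]]' 0.1;  python3 -m creep '[[[0,0,-0.08],0],[[0,0,-0.2],0],[[0,0,-0.3],0],[[0,0,-0.4],0],[[0,0,-0.5],0],[[0,0,-0.5],0],[[0,0,-0.5],0]]' 1; cat > chk.py <<'E'
from h import *
import sys
p,d=snap('top',sys.argv[1]); W=cloud('top',d)
w=W[215:295,205:445].reshape(-1,3);k=w[(w[:,2]>.045)&(w[:,2]<.075)]
# split by y
for lo,hi,n in ((.085,.24,'tank'),(-.065,.075,'open'),(-.23,-.075,'brake')):
    q=k[(k[:,1]>lo)&(k[:,1]<hi)]; 
    if len(q)<5: print(n,'none');continue
    q=q[q[:,2]>np.percentile(q[:,2],60)-.006]; c,s,a=rect(q); print(n,len(q),c,s,a,'z',np.median(q[:,2]).round(4),'offset mm',round((c[0]-(477.8+.0412*c[1]))/1.0,1))
E
python3 chk.py t4; python3 -c "
from h import *
go(.447,.405,.25,107)"
```

```text
clock: 17.25
tcp_pos: [0.4728, -0.1453, 0.0973]
orientation: [0.001, 0.721, 0.693, 0.0]
ft_force: [0.6, -0.2, -2.1]
gripper_width: 0.0396
grip_force: 41.6
clock: 17.65
tcp_pos: [0.4725, -0.1451, 0.097]
orientation: [0.0, 0.721, 0.692, 0.0]
ft_force: [0.0, -0.1, -0.0]
gripper_width: 0.0469
grip_force: 0.0
clock: 18.35
tcp_pos: [0.4727, -0.1452, 0.2977]
orientation: [0.001, 0.721, 0.692, 0.0]
ft_force: [-0.5, -0.7, -0.2]
gripper_width: 0.0849
grip_force: 0.0
tank 569 [440.9 141.7] [132.2  93.8] 7.8 z 0.0615 offset mm -42.7
open 713 [478.2   2.2] [97.6 42.9] 87.6 z 0.0527 offset mm 0.3
brake 397 [ 472.2 -146.5] [98.7 42.2] 88.4 z 0.0662 offset mm 0.4
shift [ 1.3707 -0.1189 -0.0191] turn 0.3925 tool-y at -2.4 j6 -0.5 t 18.4
```

View pics/t4.png

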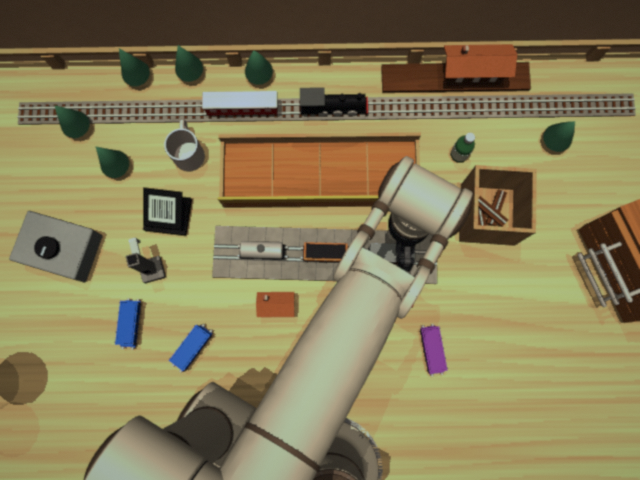

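Three wagons look right on the siding: tanker (262,251), open wagon (325,252), and the brake van under the gripper. The rack is empty and the bystanders have not moved. Next is the reader.

```bash
python3 -m creep '[[[0.95,-0.085,0],-0.35],[[0.95,-0.085,0],-0.35],[[0.95,-0.085,0],-0.35],[[0.95,-0.085,0],-0.35],[[0.95,-0.085,0],-0.35],[[0.95,-0.085,0],-0.35],[[0.95,-0.085,0],-0.35],[[0.95,-0.085,0],-0.35]]'; python3 -m creep '[[[0,0,0],-0.25],[[0,0,0],-0.25],[[0,0,0],-0.25],[[0,0,0],-0.25],[[0,0,0],-0.25],[[0,0,0],-0.25],[[0,0,0],-0.25]]'; python3 -c "
from h import *
go(.447,.405,.24,106)"
```

```text
clock: 19.2
tcp_pos: [0.4522, 0.2389, 0.2944]
orientation: [-0.002, 0.25, 0.968, -0.001]
ft_force: [-0.1, -0.4, 0.5]
gripper_width: 0.0852
grip_force: 0.0
clock: 19.9
tcp_pos: [0.4531, 0.2359, 0.2946]
orientation: [-0.002, -0.136, 0.991, -0.0]
ft_force: [0.1, 0.5, -0.3]
gripper_width: 0.0856
grip_force: 0.0
shift [-0.0998  0.4112  0.001 ] turn -0.002 tool-y at 105.6 j6 -1.6 t 19.9
```

```bash
python3 -m creep '[[[-0.1,0.411,0],0],[[-0.1,0.411,0],0],[[-0.1,0.411,0],0],[[-0.1,0.411,0],0],[[-0.1,0.411,0],0],[[-0.1,0.411,0],0]]'; python3 - <<'E'
from h import *
p,d=snap('wrist','w5'); go(.447,.405,.13,106)
p,d=snap('top'); W=cloud('top',d)
w=W[215:275,205:445].reshape(-1,3);k=w[(w[:,2]>.045)&(w[:,2]<.075)]
for lo,hi,n in ((.085,.24,'tank'),(-.065,.075,'open'),(-.23,-.075,'brake')):
    q=k[(k[:,1]>lo)&(k[:,1]<hi)&(k[:,0]>.44)]; print(n,len(q),*(rect(q) if len(q)>5 else ()))
E
```

```text
clock: 20.5
tcp_pos: [0.4477, 0.4047, 0.2953]
orientation: [-0.001, -0.136, 0.991, -0.001]
ft_force: [-0.7, -0.3, -0.4]
gripper_width: 0.0855
grip_force: 0.0
shift [0.0012 0.003  0.2792] turn -0.0023 tool-y at 105.6 j6 -1.31 t 20.55
tank 684 [485.2 147.3] [94.4 38.2] 89.0
open 782 [478.3   2.2] [97.8 42.9] 87.5
brake 858 [ 471.6 -146.3] [99. 43.] 87.3
```

View pics/w5.png

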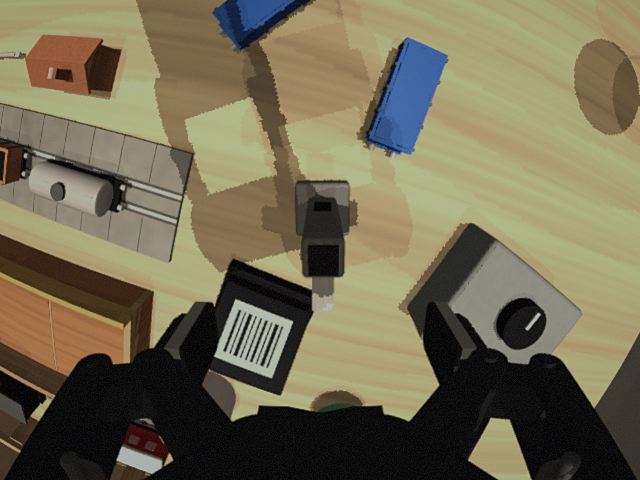

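The reader stem (323,255) lies midway between the fingers with its hook toward the label; nothing blocks the fingers.

```bash
python3 -m creep '[[[0.001,0.003,0.1],0],[[0.001,0.003,0.2],0],[[0.001,0.003,0.26],0],[[0.001,0.003,0.282],0],[[0.001,0.003,0.282],0],[[0.001,0.003,0.282],0]]' 0.6 40; python3 -m creep '[[[0,0,0],0],[[0,0,0],0],[[0,0,0],0],[[0,0,0],0],[[0,0,0],0],[[0,0,0],0],[[0,0,0],0]]' -1 40;  python3 -m creep '[[[0,0,-0.1],0],[[0,0,-0.2],0],[[0,0,-0.3],0],[[0,0,-0.4],0],[[0,0,-0.4],0]]'; python3 -c "
from h import *
go(.65,.08,.24,90)"
```

```text
clock: 21.2
tcp_pos: [0.4485, 0.4063, 0.1857]
orientation: [0.001, -0.136, 0.991, 0.001]
ft_force: [0.1, 0.5, 1.3]
gripper_width: 0.0683
grip_force: 0.0
clock: 21.9
tcp_pos: [0.448, 0.4065, 0.185]
orientation: [0.001, -0.136, 0.991, 0.0]
ft_force: [-0.3, -0.5, 6.4]
gripper_width: 0.0254
grip_force: 40.1
clock: 22.4
tcp_pos: [0.4492, 0.4075, 0.3508]
orientation: [0.005, -0.136, 0.991, 0.002]
ft_force: [0.0, 0.1, -0.6]
gripper_width: 0.0255
grip_force: 40.1
shift [-0.2594 -0.9248  0.142 ] turn 0.087 tool-y at 105.7 j6 -1.31 t 22.4
```

```bash
python3 -m creep '[[[-0.26,-0.925,0.05],0.087],[[-0.26,-0.925,0.05],0.087],[[-0.26,-0.925,0.05],0.087],[[-0.26,-0.925,0.05],0.087],[[-0.26,-0.925,0.05],0.087],[[-0.26,-0.925,0.05],0.087],[[-0.26,-0.925,0.05],0.087],[[-0.26,-0.925,0.05],0.087]]';python3 -m creep '[[[0,0,0],0],[[0,0,0],0],[[0,0,0],0],[[0,0,0],0]]';  python3 - <<'E'
from h import *
go(.65,.08,.186,90)
d=np.load('pics/top0.npy'); W=cloud('top',d)
# rail top: rows near front between u 225..415
for u0 in (230,280,330,380):
    w=W[190:215,u0:u0+30].reshape(-1,3); k=w[(w[:,2]>.077)&(w[:,2]<.084)]; print(len(k),np.percentile(k[:,0],[5,50,95]).round(4),k[:,1].mean().round(3))
w=W[130:145,225:415].reshape(-1,3); k=w[(w[:,2]>.086)&(w[:,2]<.094)]; print('back',np.percentile(k[:,0],[5,50,95]))
E
```

```text
clock: 23.2
tcp_pos: [0.6479, 0.0749, 0.3214]
orientation: [-0.001, 0.001, 1.0, -0.0]
ft_force: [1.3, 0.4, -1.6]
gripper_width: 0.0256
grip_force: 40.7
clock: 23.6
tcp_pos: [0.6467, 0.0794, 0.3236]
orientation: [-0.0, -0.001, 1.0, 0.0]
ft_force: [-0.3, 0.3, -1.2]
gripper_width: 0.0257
grip_force: 40.8
shift [-0.0084  0.0015  0.2091] turn 0.0005 tool-y at 90.1 j6 -1.64 t 23.6
50 [0.5941 0.5972 0.5995] 0.183
86 [0.5935 0.5978 0.6096] 0.069
67 [0.594  0.5971 0.612 ] -0.042
54 [0.5942 0.5969 0.5998] -0.152
back [0.73546943 0.73983179 0.74421957]
```

```bash
python3 -m creep '[[[-0.008,0.001,0.1],0],[[-0.008,0.001,0.18],0],[[-0.008,0.001,0.208],0],[[-0.008,0.001,0.208],0],[[-0.008,0.001,0.208],0]]' -1 30; python3 -m creep '[[[0.03,0,0],0],[[0.06,0,0],0],[[0.08,0,0],0],[[0.1,0,0],0],[[0.12,0,0],0],[[0.12,0,0],0],[[0.12,0,0],0]]'; python3 - <<'E'
from h import *
go(.568,.08,.186,90)
p,d=snap('side','s6')
cv2.imwrite('pics/s6c.png',cv2.resize(p[120:320,250:450],None,fx=3,fy=3,interpolation=2))
E
```

```text
clock: 24.1
tcp_pos: [0.6512, 0.0788, 0.2425]
orientation: [0.001, -0.0, 1.0, -0.0]
ft_force: [-0.1, -0.1, -1.1]
gripper_width: 0.0256
grip_force: 40.7
clock: 24.8
tcp_pos: [0.6028, 0.0784, 0.2412]
orientation: [0.001, 0.0, 1.0, -0.0]
ft_force: [4.3, -0.3, 0.8]
gripper_width: 0.0257
grip_force: 41.1
shift [0.0873 0.004  0.0029] turn -0.0001 tool-y at 90.0 j6 -1.64 t 24.8
```

View pics/s6c.png

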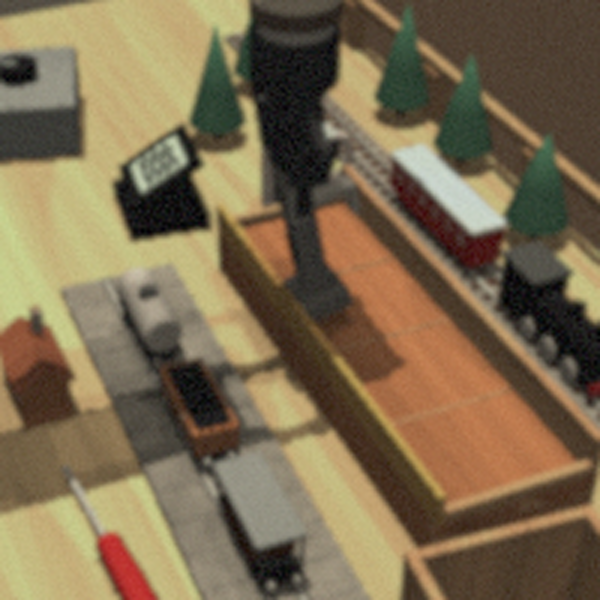

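The reader is pivoting: its nose (320,290) sits against the brass rail and the stem leans toward the robot. The wagons are undisturbed.

```bash
python3 -m creep '[[[0.02,0,0],0],[[0.04,0,0],0],[[0.06,0,0],0],[[0.08,0,0],0],[[0.086,0,0],0],[[0.086,0,0],0],[[0.086,0,0],0]]';  python3 -m creep '[[[0,0,0],0],[[-0.01,0,-0.05],0],[[-0.01,0,-0.15],0],[[-0.01,0,-0.25],0],[[-0.01,0,-0.32],0],[[-0.01,0,-0.32],0],[[-0.01,0,-0.32],0]]' -1 60; python3 - <<'E'
from h import *
s=r.get_state();print(s['tcp_pos'],s['orientation'])
for n in('side','top','wrist'):
    p,d=snap(n,n+'7'); np.save(f'pics/{n}7.npy',d)
G=s['tcp_pos']-[0,0,.054]
d=np.load('pics/side7.npy');W=cloud('side',d); w=W.reshape(-1,3)
k=w[(abs(w[:,0]-G[0]-.03)<.1)&(abs(w[:,1]-G[1])<.04)&(w[:,2]<G[2]-.035)&(w[:,2]>G[2]-.15)]
print(len(k))
# slice medians
for z in np.arange(G[2]-.14,G[2]-.03,.01):
    q=k[abs(k[:,2]-z)<.005]
    if len(q)>4: print(round(z-G[2],3),len(q),(np.percentile(q[:,0],[5,50,95])-G[0]).round(4),(np.median(q[:,1])-G[1]).round(4))
p=cv2.imread('pics/side7.png'); cv2.imwrite('pics/s7c.png',cv2.resize(p[80:280,250:450],None,fx=3,fy=3,interpolation=2))
E
```

```text
clock: 25.55
tcp_pos: [0.5676, 0.0785, 0.2404]
orientation: [-0.001, 0.0, 1.0, 0.0]
ft_force: [2.1, -0.1, -2.6]
gripper_width: 0.0253
grip_force: 40.3
clock: 26.25
tcp_pos: [0.5717, 0.0785, 0.3682]
orientation: [-0.001, 0.0, 1.0, -0.0]
ft_force: [0.9, -0.0, -2.3]
gripper_width: 0.0253
grip_force: 62.9
[0.57171808 0.07847704 0.36821223] [-8.42408517e-04  9.36483364e-05  9.99999641e-01 -3.18791706e-06]
515
-0.12 21 [0.0379 0.0435 0.0564] -0.0221
-0.11 78 [0.0347 0.0413 0.0719] -0.021
-0.1 101 [0.0392 0.05   0.0812] -0.0198
-0.09 99 [0.0409 0.0679 0.078 ] -0.0113
-0.08 51 [0.0326 0.0514 0.0773] -0.01
-0.07 41 [0.027  0.0406 0.0554] -0.0098
-0.06 41 [0.0207 0.0348 0.0495] -0.0097
-0.05 43 [0.015  0.0284 0.0424] -0.0103
-0.04 39 [0.0115 0.0228 0.0383] -0.01
```

View pics/s7c.png

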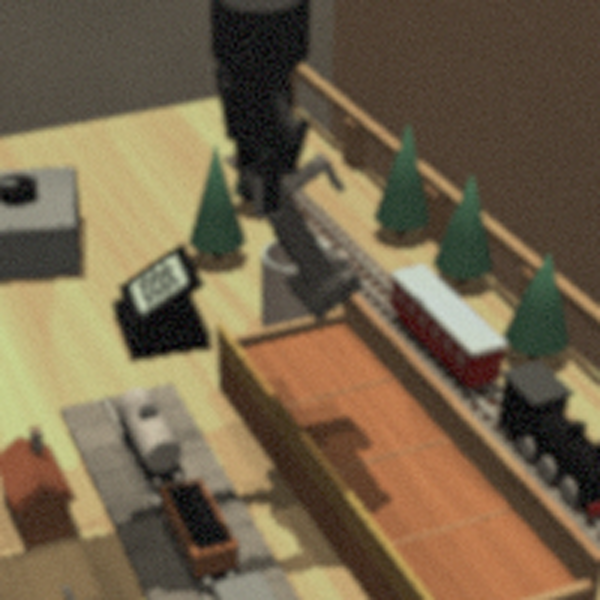

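Stem tilted about 29–30° with the hook to the rear, firmly gripped. Now I'll refine the label pose.

```bash
python3 - <<'E'
from h import *
p=cv2.imread('pics/top0.png');W=cloud('top',np.load('pics/top0.npy'))
hsv=cv2.cvtColor(p,cv2.COLOR_BGR2HSV); m=np.zeros((480,640),np.uint8)
m[188:235,140:190]=((hsv[188:235,140:190,2]>110)&(hsv[188:235,140:190,1]<70))*255
m=cv2.morphologyEx(m,cv2.MORPH_CLOSE,np.ones((7,7)))
c=max(cv2.findContours(m,0,2)[0],key=cv2.contourArea); R=cv2.minAreaRect(c); print(R)
m2=np.zeros_like(m); cv2.fillPoly(m2,[np.int32(cv2.boxPoints(R))],1)
Q=W[m2>0]; Q=Q[np.isfinite(Q).all(1)]
for _ in range(3):
    A=np.c_[Q[:,:2],np.ones(len(Q))]; s=np.linalg.lstsq(A,Q[:,2],rcond=None)[0]; e=Q[:,2]-A@s; Q=Q[abs(e)<2.5*e.std()]
n=np.r_[-s[:2],1];n/=np.linalg.norm(n)
o=ray('top',[R[0]],0)[0]; o2=ray('top',[R[0]],.1)[0]; D=o2-o; t=(s[:2]@o[:2]+s[2]-o[2])/(D[2]-s[:2]@D[:2]); L=o+t*D
print('n',n,'tilt',np.degrees(np.arccos(n[2])),'yaw',np.degrees(np.arctan2(-n[1],-n[0])),'L',L,e.std(),len(Q))
box=cv2.boxPoints(R); B=[]
for b in box:
    o=ray('top',[b],0)[0]; D=ray('top',[b],.1)[0]-o; t=(s[:2]@o[:2]+s[2]-o[2])/(D[2]-s[:2]@D[:2]); B.append(o+t*D)
B=np.array(B); print(B.round(4)); 
for i in range(4):
    v=B[(i+1)%4]-B[i]; print(np.linalg.norm(v).round(4),np.degrees(np.arctan2(v[1],v[0])).round(1),v.round(4))
E
```

```text
((161.5, 208.5), (27.0, 25.0), 90.0)
n [-0.48649527  0.07334874  0.87059883] tilt 29.47169825309584 yaw -8.573890046334535 L [0.57919629 0.37350946 0.0617302 ] 0.002976723671133015 706
[[0.6075 0.3992 0.0754]
 [0.6058 0.3416 0.0793]
 [0.5505 0.3475 0.0479]
 [0.5521 0.406  0.0439]]
0.0578 -91.8 [-0.0018 -0.0576  0.0039]
0.0638 173.9 [-0.0552  0.0059 -0.0314]
0.0587 88.4 [ 0.0016  0.0585 -0.004 ]
0.0641 -7.1 [ 0.0554 -0.0069  0.0315]
```

```bash
python3 -c "
from h import *
go(.4837,.3852,.30,83)"
```

```text
shift [0.2181 0.7667 0.0315] turn 0.0388 tool-y at 90.0 j6 -1.64 t 26.4
```

```bash
python3 -m creep '[[[0.22,0.767,0],0.039],[[0.22,0.767,0],0.039],[[0.22,0.767,0],0.039],[[0.22,0.767,0],0.039],[[0.22,0.767,0],0.039],[[0.22,0.767,0],0.039],[[0.22,0.767,0],0.039],[[0.22,0.767,0],0.039]]'; python3 -m creep '[[[0,0,0.05],0],[[0,0,0.1],0],[[0,0,0.1],0],[[0,0,0.1],0],[[0,0,0.1],0]]';python3 -c "
from h import *
go(.4837,.3852,.2274,83)"
```

```text
clock: 27.2
tcp_pos: [0.4823, 0.3876, 0.3664]
orientation: [-0.002, 0.059, 0.998, -0.001]
ft_force: [-0.7, -0.3, -1.6]
gripper_width: 0.0257
grip_force: 62.8
clock: 27.7
tcp_pos: [0.4849, 0.3849, 0.3298]
orientation: [0.001, 0.062, 0.998, 0.0]
ft_force: [0.1, 0.5, -1.2]
gripper_width: 0.0253
grip_force: 62.6
shift [0.0034 0.0003 0.121 ] turn -0.0005 tool-y at 82.9 j6 -0.97 t 27.7
```

```bash
python3 -m creep '[[[0.003,0,0.04],0],[[0.003,0,0.08],0],[[0.003,0,0.11],0],[[0.003,0,0.121],0],[[0.003,0,0.121],0],[[0.003,0,0.121],0],[[0.003,0,0.121],0]]';python3 - <<'E'
from h import *
go(.4837,.3852,.2274,83)
s=r.get_state(); G=s['tcp_pos']-[0,0,.054]; print(G)
p,d=snap('side','s8'); W=cloud('side',d); p2,d2=snap('top','t8'); W2=cloud('top',d2)
f=np.array([np.cos(np.radians(-7)),np.sin(np.radians(-7)),0]);
w=W.reshape(-1,3)-G; a=w@f; b=w@np.array([-f[1],f[0],0]); z=w[:,2]
k=(abs(b)<.04)&(a>-.03)&(a<.12)
for zz in np.arange(-.08,-.03,.01):
    q=k&(abs(z-zz)<.005); print(round(zz,3),q.sum(),np.percentile(a[q],[5,50,95]).round(4),np.median(b[q]).round(4))
cv2.imwrite('pics/s8c.png',cv2.resize(p[90:240,200:400],None,fx=4,fy=4,interpolation=2))
E
```

```text
clock: 28.4
tcp_pos: [0.4835, 0.3856, 0.2812]
orientation: [0.001, 0.061, 0.998, 0.0]
ft_force: [-0.3, 0.3, -1.6]
gripper_width: 0.0249
grip_force: 62.8
shift [-0.0005 -0.001  -0.0004] turn -0.0002 tool-y at 83.0 j6 -0.97 t 28.4
[0.48345623 0.38560034 0.2272442 ]
-0.08 44 [0.0356 0.0569 0.079 ] -0.0092
-0.07 30 [0.0294 0.0424 0.0574] -0.0099
-0.06 31 [0.0222 0.0368 0.0522] -0.01
-0.05 32 [0.0168 0.0308 0.0461] -0.0097
-0.04 29 [0.014  0.0288 0.0401] -0.0101
```

View pics/s8c.png

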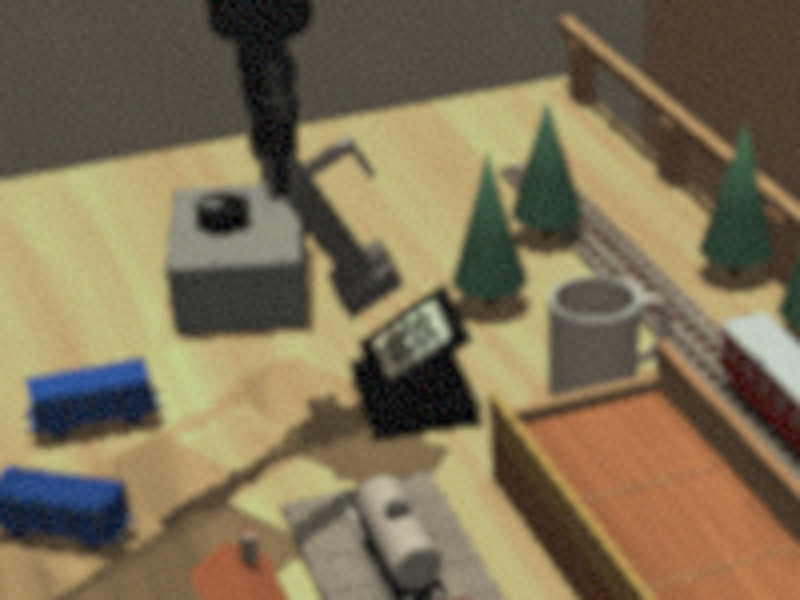

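The reader's nose face is parallel to the label and sits over its middle, about 6 cm off. Hold it.

```bash
for i in 1; do python3 -m creep '[[[0,0,0],0],[[0,0,0],0],[[0,0,0],0],[[0,0,0],0],[[0,0,0],0],[[0,0,0],0],[[0,0,0],0],[[0,0,0],0]]'; python3 -m creep '[[[0,0,0],0],[[0,0,0],0],[[0,0,0],0],[[0,0,0],0],[[0,0,0],0],[[0,0,0],0],[[0,0,0],0],[[0,0,0],0]]'; python3 -m creep '[[[0,0,0],0],[[0,0,0],0],[[0,0,0],0],[[0,0,0],0],[[0,0,0],0],[[0,0,0],0],[[0,0,0],0],[[0,0,0],0]]'; python3 -m creep '[[[0,0,0],0],[[0,0,0],0],[[0,0,0],0],[[0,0,0],0],[[0,0,0],0],[[0,0,0],0],[[0,0,0],0],[[0,0,0],0]]'; done | grep -E 'clock|tcp'
python3 - <<'E'
from h import *
W=cloud('top',np.load('pics/top0.npy'))
w=W[155:255,450:545].reshape(-1,3); k=w[(w[:,2]>.143)&(w[:,2]<.157)]
c,s,a=rect(k); print('crate',c,s,a)
print(cv2.boxPoints((tuple(map(float,c)),tuple(map(float,s)),a)).round(1).tolist())
go(.4,.0,.32,85)
E
```

```text
clock: 29.3
tcp_pos: [0.4831, 0.3854, 0.2803]
clock: 30.1
tcp_pos: [0.4831, 0.3854, 0.2803]
clock: 30.9
tcp_pos: [0.4831, 0.3854, 0.2803]
clock: 31.7
tcp_pos: [0.4831, 0.3854, 0.2803]
crate [ 571.1 -380.3] [132.8 143. ] 85.1
[[494.20001220703125, -440.3999938964844], [636.7000122070312, -452.6000061035156], [648.0, -320.20001220703125], [505.5, -308.0]]
shift [ 0.088  -0.9816 -0.2343] turn -0.0113 tool-y at 83.0 j6 -0.97 t 31.7
```

```bash
python3 -m creep '[[[0.03,0,-0.1],0],[[0.05,-0.1,-0.2],0],[[0.08,-0.2,-0.25],0],[[0.08,-0.95,-0.25],-0.011],[[0.08,-0.95,-0.25],-0.011],[[0.08,-0.95,-0.25],-0.011],[[0.08,-0.95,-0.25],-0.011],[[0.08,-0.95,-0.25],-0.011]]' | grep -E 'clock|tcp';  python3 -m creep '[[[0,-0.1,0],0],[[0,-0.1,0],0],[[0,-0.1,0],0],[[0,-0.1,0],0],[[0,-0.1,0],0]]'; python3 -c "
from h import *
go(.4016,-.3655,.30,85.1)"
```

```text
clock: 32.5
tcp_pos: [0.4106, 0.0627, 0.3803]
clock: 33.0
tcp_pos: [0.4079, 0.0256, 0.38]
orientation: [-0.0, 0.043, 0.999, 0.0]
ft_force: [0.5, 0.3, -1.4]
gripper_width: 0.0253
grip_force: 62.7
shift [-0.0685 -0.9756  0.0649] turn -0.0002 tool-y at 85.1 j6 -1.72 t 33.0
```

```bash
python3 -m creep '[[[-0.0685,-0.976,0],0],[[-0.0685,-0.976,0],0],[[-0.0685,-0.976,0],0],[[-0.0685,-0.976,0],0],[[-0.0685,-0.976,0],0],[[-0.0685,-0.976,0],0],[[-0.0685,-0.976,0],0],[[-0.0685,-0.976,0],0]]' | grep -E 'clock|tcp';  python3 -m creep '[[[0,0,0],0],[[0,0,0],0],[[0,0,0],0],[[0,0,0],0],[[0,0,0],0]]'; python3 - <<'E'
from h import *
go(.4016,-.3655,.235,85.1); 
p,d=snap('top','t9');p,d=snap('wrist','w9')
E
```

```text
clock: 33.8
tcp_pos: [0.4011, -0.3685, 0.3796]
clock: 34.3
tcp_pos: [0.4011, -0.3656, 0.3804]
orientation: [0.0, 0.043, 0.999, -0.0]
ft_force: [0.9, -0.9, -2.4]
gripper_width: 0.0252
grip_force: 62.8
shift [-0.0011  0.0006  0.2285] turn -0.0003 tool-y at 85.0 j6 -2.45 t 34.3
```

View pics/w9.png

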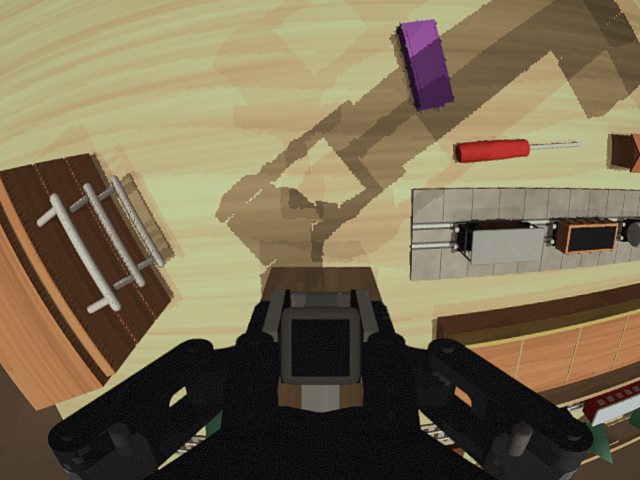

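The wrist view shows the crate wall (265–375, 270) dead ahead and square, with the reader held centrally. The wagons are still on the siding.

```bash
python3 -m creep '[[[0,0,0.08],0],[[0,0,0.16],0],[[0,0,0.22],0],[[0,0,0.228],0],[[0,0,0.228],0]]' -1 40| grep -E 'clock|tcp|force';  python3 -m creep '[[[-0.03,0,0],0],[[-0.05,0,0],0],[[-0.07,0,0],0],[[-0.09,0,0],0],[[-0.11,0,0],0],[[-0.13,0,0],0],[[-0.145,0,0],0],[[-0.145,0,0],0]]'; python3 -c "
from h import *
s=r.get_state(); G=s['tcp_pos']; u=np.array([.9963,-.0854]); print('dist to wall',-(G[:2]-[.571,-.380])@u-.07)"
```

```text
clock: 34.9
tcp_pos: [0.4006, -0.3665, 0.2889]
ft_force: [1.8, 0.1, -1.3]
grip_force: 62.6
clock: 35.7
tcp_pos: [0.4592, -0.3726, 0.2907]
orientation: [-0.0, 0.044, 0.999, -0.001]
ft_force: [-4.5, -1.0, 0.1]
gripper_width: 0.0248
grip_force: 63.4
dist to wall 0.04205456524408868
```

```bash
python3 -m creep '[[[-0.01,0,0],0],[[-0.02,0,0],0],[[-0.03,0,0],0],[[-0.038,0,0],0],[[-0.038,0,0],0],[[-0.038,0,0],0]]'| grep -E 'clock|tcp|force'; python3 - <<'E'
from h import *
s=r.get_state(); G=s['tcp_pos']-[0,0,.054]; u=np.array([.9963,-.0854,0]); v=np.array([.0854,.9963,0]);print('dist to wall',-(G-[.571,-.380,0])@u-.07)
p,d=snap('side','s10'); W=cloud('side',d).reshape(-1,3)-G; a=W@u;b=W@v;z=W[:,2]
k=(abs(b)<.03)&(abs(a)<.08)
for zz in np.arange(-.13,-.03,.01):
    q=k&(abs(z-zz)<.005); 
    if q.sum()>4: print(round(zz,3),q.sum(),np.percentile(a[q],[5,50,95]).round(4))
cv2.imwrite('pics/s10c.png',cv2.resize(p[200:400,330:530],None,fx=3,fy=3,interpolation=2))
E
```

```text
clock: 36.3
tcp_pos: [0.4736, -0.3735, 0.2896]
ft_force: [-4.5, -0.6, 0.5]
grip_force: 63.4
dist to wall 0.02755776280940192
-0.13 59 [-0.025  -0.0095  0.0275]
-0.12 111 [-0.0251 -0.008   0.027 ]
-0.11 446 [-0.0243 -0.007   0.0274]
-0.1 100 [-0.0125  0.0067  0.0282]
-0.09 180 [-0.0122  0.0278  0.0349]
-0.08 61 [-0.0127 -0.0032  0.0327]
-0.07 61 [-0.014  -0.0061  0.0097]
-0.06 64 [-0.0142 -0.007   0.0109]
-0.05 72 [-0.0144 -0.0056  0.0094]
-0.04 94 [-0.0131  0.003   0.0516]
```

View pics/s10c.png

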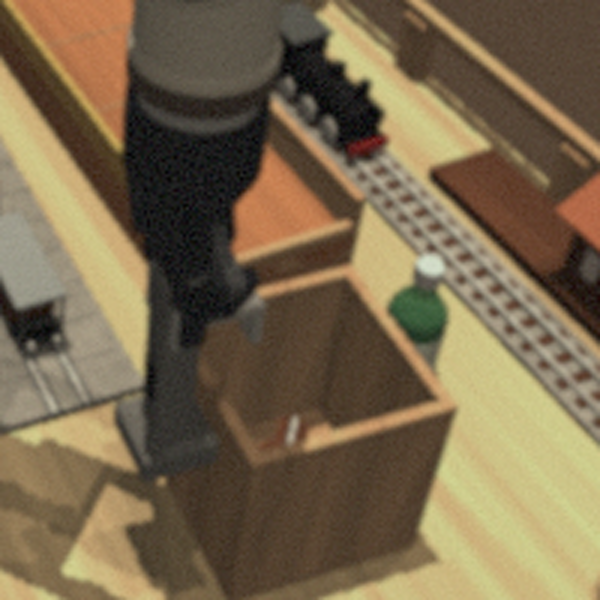

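Reader is upright outside the crate wall with the hook (250,310) above the crate interior. Back off slightly and lower it.

```bash
python3 -m creep '[[[0.01,0,0],0],[[0.01,0,0],0],[[0.01,0,0.06],0],[[0.01,0,0.12],0],[[0.01,0,0.145],0],[[0.01,0,0.145],0]]'| grep -E 'clock|tcp|force'; python3 -m creep '[[[0,0,0.008],0],[[0,0,0.014],0],[[0,0,0.017],0],[[0,0,0.017],0],[[0,0,0.017],0]]'| grep -E 'clock|tcp|force'
```

```text
clock: 36.95
tcp_pos: [0.4692, -0.372, 0.229]
ft_force: [0.3, -0.3, -1.3]
grip_force: 63.0
clock: 37.45
tcp_pos: [0.4697, -0.373, 0.2244]
ft_force: [-0.2, -0.6, -2.0]
grip_force: 63.1
```

```bash
python3 -m creep '[[[0,0,0.003],0],[[0,0,0.005],0],[[0,0,0.005],0],[[0,0,0.005],0]]'| grep -E 'clock|tcp|force'; python3 - <<'E'
from h import *
p,d=snap('side','s11'); cv2.imwrite('pics/s11c.png',cv2.resize(p[220:400,330:510],None,fx=3,fy=3,interpolation=2))
E
```

```text
clock: 37.85
tcp_pos: [0.4696, -0.3729, 0.2221]
ft_force: [-0.6, 0.3, -0.8]
grip_force: 63.4
```

View pics/s11c.png

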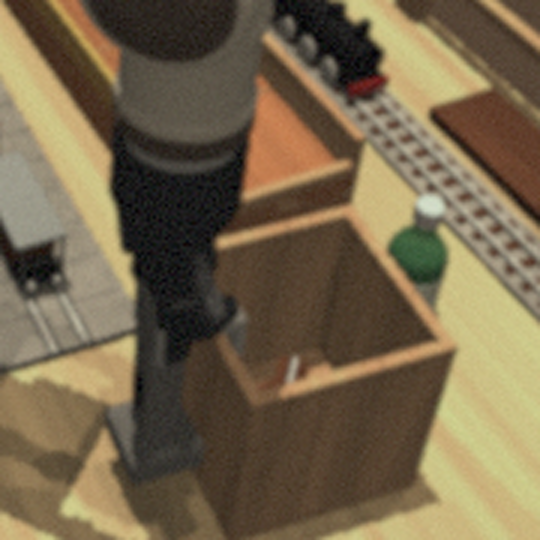

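The hook leg (240,330) is inside the rim and its arm rests on it. Release.

```bash
python3 -m creep '[[[0,0,0],0],[[0,0,0],0],[[0,0,0],0],[[0,0,0],0],[[0,0,0],0],[[0,0,0],0]]' 0 | grep -E 'clock|width|force'; python3 -m creep '[[[0,0,-0.04],0],[[0,0,-0.1],0],[[0,0,-0.2],0],[[0,0,-0.3],0],[[0,0,-0.4],0],[[0,0,-0.4],0]]' | grep -E 'clock|tcp|force';  python3 -m creep '[[[0.2,0.4,-0.1],0],[[0.2,0.4,-0.1],0],[[0.2,0.4,-0.1],0],[[0.2,0.4,-0.1],0],[[0.2,0.4,-0.1],0],[[0.2,0.4,-0.1],0]]' | grep -E 'clock|tcp|force'; sed -i 's/\[215:295,205:445\]/[215:275,205:445]/; s/q=k\[/q=k[(k[:,0]>.43)\&/' chk.py; python3 chk.py t12; python3 - <<'E'
from h import *
p,d=snap('side','s12')
cv2.imwrite('pics/s12c.png',cv2.resize(p[130:430,200:520],None,fx=2.4,fy=2,interpolation=2))
E
```

```text
clock: 38.5
ft_force: [-0.1, -0.1, -0.1]
gripper_width: 0.0423
grip_force: 0.0
clock: 39.1
tcp_pos: [0.4709, -0.3743, 0.3914]
ft_force: [0.2, -0.3, 1.4]
grip_force: 0.0
clock: 39.7
tcp_pos: [0.404, -0.2062, 0.4229]
ft_force: [0.7, -0.7, -0.1]
grip_force: 0.0
tank 532 [483.1 147.7] [93.3 35.9] 87.6 z 0.0621 offset mm -0.8
open 764 [478.5   1.9] [97.3 42.2] 89.0 z 0.0526 offset mm 0.6
brake 609 [ 472.2 -143.1] [92. 42.] 89.3 z 0.066 offset mm 0.3
```

View pics/s12c.png

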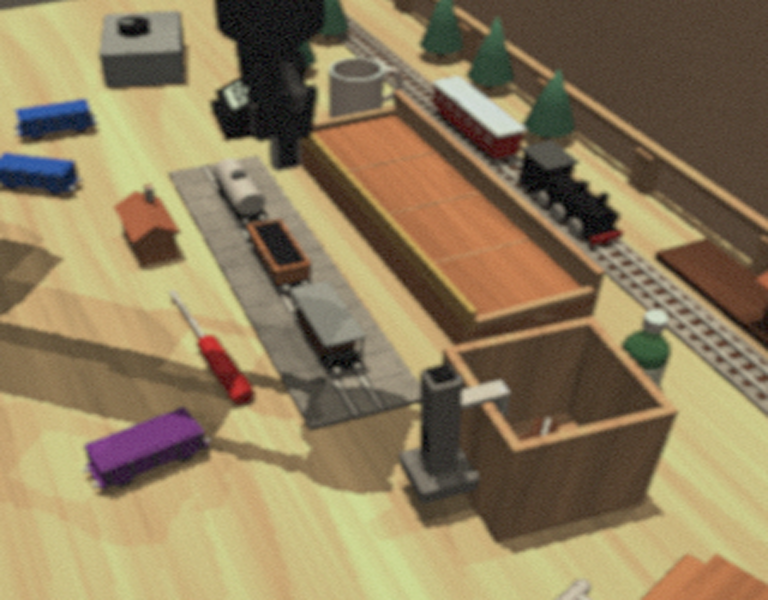

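The reader hangs on the crate rim, hook inside and body outside, clear of the table. All three wagons stand on the siding. One last check after a short wait, then sign-off.

```bash
python3 -m creep '[[[0.2,0,0],0],[[0.2,0,0],0],[[0.2,0,0],0],[[0.2,0,0],0],[[0.2,0,0],0],[[0.2,0,0],0],[[0.2,0,0],0],[[0.2,0,0],0]]' 1 >/dev/null; python3 -m creep '[[[0,0,0],0],[[0,0,0],0],[[0,0,0],0],[[0,0,0],0],[[0,0,0],0],[[0,0,0],0],[[0,0,0],0],[[0,0,0],0]]' | grep -E 'clock|tcp|force'; python3 chk.py t13 | tee o; python3 - <<'E'
from rig import r
import re
o=[float(x) for x in re.findall(r'mm (\S+)',open('o').read())]
print(o)
if len(o)==3 and max(map(abs,o))<2.5: print(r.sign_off())
E
```

```text
clock: 41.4
tcp_pos: [0.3243, -0.1994, 0.422]
ft_force: [-0.1, 0.2, 0.1]
grip_force: 0.0
tank 547 [484.6 147.5] [92.7 34.4] 87.0 z 0.0618 offset mm 0.7
open 751 [478.3   2.2] [97.6 43.3] 88.2 z 0.0526 offset mm 0.4
brake 815 [ 471.5 -146.5] [99.1 42.8] 87.8 z 0.0662 offset mm -0.3
[0.7, 0.4, -0.3]
the job is handed in; nothing more can be done
None
```

The job is done and handed in at about 41 s. All three wagons (tanker, open wagon, brake van) stand on the siding within 1 mm of the rail centre line, the label was held for over 3 s, and the reader hangs by its hook on the crate rim, clear of the table.

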